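# Charge the polisher tub with brass beads

## Robot

A 6-joint arm with a two-finger parallel gripper is mounted at the origin on the work surface. World frame = base frame: x ahead of the robot, y to its left, z up, the work surface at z = 0. Lengths are in m, angles in rad, forces in N, time in s.
With the tool pointing down it reaches from about 0.2 to 0.875 m from the base axis. Payload 3.4 kg.
Tool frame: the origin (TCP) lies between the finger pads; the fingertips stand 25 mm ahead of it and the grasp point (between the pads) lies 6 mm ahead of it (r.nose_length is the z of the fingertips in the tool frame, in m); z points along the fingers, x is the direction in which the jaws open and shut, and the axes are right-handed (so a half turn about z gives the same grasp; the last joint's range is limited). The gripper opens to 94 mm and grips with 3 to 60 N. Pads are 16 mm wide; open, the fingers measure 119 mm over their backs; the gripper's body (75 mm by 177 mm) begins 78 mm behind the grasp point.
Start: joints at [1.049, 0.276, 1.505, -0, 1.361, -0.121], TCP at [0.224, 0.529, 0.208] pointing down, gripper open.
Joint ranges: [-2.89, 2.89], [-0.75, 2.08], [0.22, 2.7], [-1.18, 4.32], [0.11, 2.71], [-2.7, 2.7]. Speed limits (rad/s): [2.57, 2.57, 3.14, 3.14, 3.14, 3.14].

## Interface

Orientations are given as a unit quaternion [w, x, y, z].
In Python, from plant import r, gripper_to, inverse_kinematics, vision, models, telemetry gives the robot as it stands. Calls block until the motion is done:
- r.move_to(position, orientation): joint-space move of the TCP to a pose.
- r.move_l(position, rot=None, vel=0.15, guard=None): straight line of the TCP; rot=None keeps the orientation; vel is the mean speed in m/s. With guard (N) it stops when the force on the tool has changed by that much, and returns True; else False.
- r.movej(angles): joint-space move.
- gripper_to(opening, f_grip=None): finger opening in m; f_grip is the grip in N (None keeps the last); returns when the fingers have stopped.
- r.hold(seconds).
- inverse_kinematics(position, orientation): joint angles nearest the present ones, or None.
- vision.snapshot(name): name is "scene" or "top" or "wrist"; returns the picture (480x640x3 uint8, red, green, blue); there is no depth.
- vision.get_calibration(name): a dict with "fx", "fy", "cx", "cy" (pixels), "position" and "orientation" of the camera in the world. Camera axes: x right, y down, z forward; pixel columns grow to the right and rows downward; lengths in m; the calibration is good to about 2 mm. A picture is of the moment at which its call begins: read the wrist's pose just before it. get_calibration takes no time and is no camera call; for the wrist camera it gives the pose at the moment of the call.
A pose or a line that the arm cannot do raises r.PlanningError and nothing moves.
- r.sign_off(): hands the job in, once; it reports no verdict.
Trained networks look in the newest picture that a camera, given by its name, has taken for a name from the list of things; names that differ only in an ending like _2 or _b are one class to them, and where a whole thing is asked for, a point or a joint stands for the part that bears it (a point fixed in the world has none). Each returns a list of dicts, best first, with "score" (0 to 1); they miss things now and then, are a little off and sometimes report something else, mostly with a low value. They report only what shows in the picture. A call takes as long as a camera call. They do not tell look-alikes from the thing itself.
- models.boxes_of(thing, camera): "at" ([x, y, z] in m, in world coordinates, good to about 4 mm: the middle of the surface that is visible of it).
- models.regions_of(thing, camera): "pixels" (480x640 bool, what is visible of it).
- models.mark_of(thing, camera): "at" ([x, y, z] in m, in world coordinates, good to about 4 mm: a listed point, or the origin of a listed thing).
Readings, each from a call of its own:
- telemetry.current_t(): time.
- telemetry.current_joints(): joint angles.
- telemetry.current_dq(): joint speeds.
- telemetry.current_joint_efforts(): joint torques, N m.
- telemetry.current_ee_pos(): TCP position.
- telemetry.current_tool_rot(): TCP orientation.
- telemetry.current_wrist_force(): force on the tool from outside, world axes, zero at the start.
- telemetry.current_torque(): the same for the moment, N m.
- telemetry.current_opening(): finger opening in m.
Only numpy, scipy, OpenCV 4.12 (cv2) and the standard library are available. Lean on these libraries where they do the work, as an engineer would, in place of code of your own. Each camera call takes 0.05 s, during which the arm holds its last target.

## Task

Slide the polisher's shutter along its curved rod until it is fully open, then bring the handled cup that holds the three brass beads over the raised collar, without knocking the cup against the machine, and tip it close above the sunken tub so that all three beads drop gently into it. Stand the empty cup upright on the round cork mat and leave the shutter open, without shifting the other things on the bench.

Things in the scene. Friction and masses are not known exactly. Their poses are not given: they have to be found in the camera images.
- polisher: Grey polishing machine, fixed. Origin: on the bench under the centre of its round tub; z up. Housing: x -75 to 75, y -220 to 80, 50 high. A round dark steel collar, outer diameter 116, inner 100, rises to 80 above the bench round the tub; tub floor at 20. Beside it, on the housing's -y part, a horizontal curved rod runs on two posts (100 high).
- tub_floor (a point): centre of the tub's floor, 20 above the bench
- tub_mouth (a point): centre of the collar's top opening (100 wide), 80 above the bench
- rod_centre (a point): centre of the curved rod's bend, 130 along the machine's -y from the tub's centre, at rod height (94 above the bench). Rod 10 thick, bend radius 65, running from the tub side (machine's +y) round to the far side (+x). The shutter turns about the vertical line through this point
- shutter_grip (a point): grip point, 131 above the bench, of the upright black tab on the brass sleeve that slides on the curved rod, 65 from rod_centre. Tab 12 thick (point x, along the rod), 26 wide (point y, away from rod_centre), 103 to 145 high; all else there under 107. Frame turns with the shutter. The sleeve carries a disc, diameter 112, 84 to 88 high, its centre 130 from rod_centre, same direction as the tab.
- shutter (a joint): angle of the shutter about rod_centre, rad: 0 = disc straight over the tub, growing as it slides clockwise seen from above, towards the far side (machine's +x); stop at 1.45 = fully open. It stays where left; about 1 N moves it.
- cup: steel cup that holds the beads: flared, 38 high, outside diameter 48 at base, 92 at rim, wall 3, floor 6; about 0.12 kg. Origin: centre of underside, z up. A straight wooden handle, 12 wide and 12 high, runs along its +x from the rim to 114 from the axis, its middle 32 above the underside. Beads roll out at a tilt of about 62 to 75 degrees.
- cup_mouth (a point): centre of the cup's mouth, 38 above its underside
- cup_handle (a point): point on the cup's handle good to grip, 78 from the cup's axis and 32 above its underside; axes as the cup's
- bead0: brass ball, 14 diameter, 12 g, loose in the cup; origin at its centre
- bead1: as bead0
- bead2: as bead0
- mat: round cork mat, 110 diameter, 4 thick, fixed; origin at the centre of its underside
- spare_cup: empty cup of the same shape as the cup, with the same frame; leave alone
- jar: white plastic jar, 72 diameter, 85 tall; leave alone; origin under its centre
- bottle: amber bottle, 48 diameter, 120 tall; leave alone; origin under its centre
- spool: small brass spool, 40 diameter, 27 tall; leave alone; origin under its centre
- hammer: hammer 200 long, lying along its x; leave alone
- brush: brush 170 long, lying along its x; leave alone
- rosette: flat four-lobed brass ornament, 64 across, 4 thick; leave alone
Mind the look-alikes: they are no part of the job. Leave any purple look-alike of the cup alone. What is shaped like the mat but white is not meant.

How it is judged:
On the way, in this order (a step that is already met when the one before it is completed fails the run):
1. the shutter is slid fully open (1.3 rad or more) (value of joint shutter above 1.3 rad), for 0.2 s.
2. the cup is angled by more than 0.9 rad with its mouth over the tub (angle between cup's own z axis and vertical above 0.9 rad and horizontal distance between cup_mouth and tub_mouth below 0.09 m), for 0.05 s.
3. all three beads lie in the tub (horizontal distance between each of bead0, bead1, bead2 and tub_floor below 0.052 m and height (world z) of each of bead0, bead1, bead2 below 0.075 m), for 0.2 s.
At the end, for the whole second after the job is handed in: All three beads are in the tub (within 52 mm of its centre, below the collar's top), the shutter is open (1.3 rad or more), and the cup stands released, still and upright (within 0.1 rad) on the mat, its centre within 35 mm of the mat's centre (all of step 3 and value of joint shutter above 1.3 rad and horizontal distance between cup and mat below 0.035 m and angle between cup's own z axis and vertical below 0.1 rad and height (world z) of cup below 0.01 m and linear speed of cup below 0.03 m/s); the robot touches nothing.
It fails at once if another thing on the bench is shifted by more than 25 mm (distance of any of spare_cup, jar, bottle, spool, hammer, brush, rosette from where it was at the start of the episode above 0.025 m).
It fails at once if the cup is knocked against the machine (more than 15 N) (contact force between cup and polisher above 15 N).
It fails at once if a bead is dropped from too high or flung (faster than 1.7 m/s, a fall of some 15 cm) (linear speed of any of bead0, bead1, bead2 above 1.7 m/s).
It also fails if it takes over 72 s, if anything falls off the work surface, if the arm or the gripper's body presses on something with over 40 N, if the wrist force passes 120 N, or if a joint passes its speed limit or range.

## Working session

There is one attempt and no reset: what is moved stays moved. The work goes in short steps, each a Python script; the robot and the scene stay as the last script left them, time stands still between calls to the robot, and variables do not carry over. Pictures are saved under pics/ and viewed, and the job is handed in when it is done.

```bash
mkdir -p pics; ls
python3 - <<'E'
from plant import r, gripper_to, inverse_kinematics, vision, models, telemetry
import cv2
for n in ("scene","top","wrist"):
    im=vision.snapshot(n); cv2.imwrite(f"pics/a_{n}.png",im[:,:,::-1])
    print(n,vision.get_calibration(n))
for c in ("top","scene"):
  for t in ("tub_mouth","rod_centre","shutter_grip","cup","cup_handle","cup_mouth","mat","polisher","spare_cup","jar","bottle","spool","hammer","brush","rosette","bead0"):
    try: print(c,t,[(round(d["score"],2),[round(float(v),3) for v in d["at"]]) for d in models.mark_of(t,c)[:4]])
    except Exception as e: print(c,t,e)
print(telemetry.current_t())
E
```

```text
pics
scene {'fx': 490.7503657860233, 'fy': 490.7503657860233, 'cx': 321.32017308786016, 'cy': 229.4183333056529, 'position': array([1.24796197, 0.0694319 , 0.91946404]), 'orientation': array([-0.248802  ,  0.62853191,  0.6900604 , -0.25857658])}
top {'fx': 619.3568819531592, 'fy': 619.3568819531592, 'cx': 311.8798603074854, 'cy': 234.1748653165158, 'position': array([0.26379375, 0.03085478, 1.23093539]), 'orientation': array([-0.07941149,  0.73649399, -0.66783104,  0.07260935])}
wrist {'fx': 341.73719547072545, 'fy': 341.73719547072545, 'cx': 318.5157238428157, 'cy': 242.71570689644852, 'position': array([0.15291418, 0.56044366, 0.3848019 ]), 'orientation': array([0.11168743, 0.82619396, 0.54729587, 0.07346224])}
top tub_mouth [(0.97, [0.512, -0.153, 0.082])]
top rod_centre [(0.65, [0.577, 0.063, 0.042]), (0.6, [0.49, -0.284, 0.094])]
top shutter_grip [(0.93, [0.513, -0.222, 0.132])]
top cup [(0.76, [0.723, -0.266, -0.004]), (0.66, [0.58, 0.058, -0.002])]
top cup_handle [(0.75, [0.722, -0.183, 0.029]), (0.68, [0.369, -0.058, 0.002]), (0.56, [0.506, 0.047, 0.033])]
top cup_mouth [(0.8
[... 1216 characters left out ...]
72, [0.581, 0.062, 0.035])]
scene mat [(0.66, [0.369, 0.113, -0.001]), (0.64, [0.604, 0.203, -0.001]), (0.56, [0.41, 0.259, 0.001])]
scene polisher [(0.59, [0.508, -0.161, -0.004]), (0.47, [0.367, 0.116, -0.002])]
scene spare_cup [(0.62, [0.548, 0.357, 0.0]), (0.37, [0.367, 0.115, -0.004])]
scene jar [(0.9, [0.706, 0.13, 0.001])]
scene bottle [(0.7, [0.682, 0.239, -0.001])]
scene spool [(0.61, [0.366, 0.117, -0.002])]
scene hammer [(0.73, [0.316, -0.286, -0.002]), (0.58, [0.592, 0.062, 0.006])]
scene brush [(0.95, [0.305, 0.297, 0.003])]
scene rosette [(0.66, [0.373, -0.057, 0.0])]
scene bead0 [(0.58, [0.313, -0.287, -0.003]), (0.57, [0.592, 0.064, 0.01]), (0.48, [0.577, 0.066, 0.011])]
1.75
```

View pics/a_top.png

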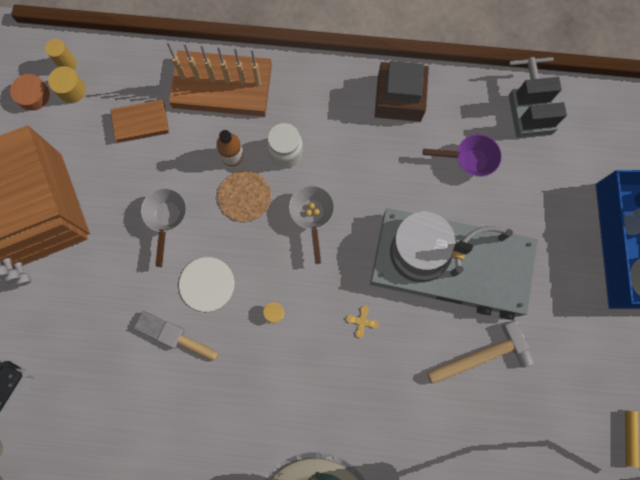

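View pics/a_scene.png

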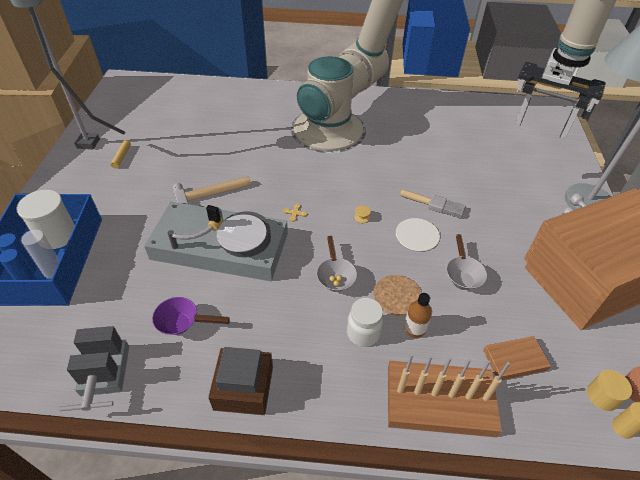

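The top view shows the cup with beads at about (311,208), its handle pointing down, the cork mat at (244,197) and the polisher tub at (424,243). The empty spare is at (163,211) and the purple look-alike at (480,156). I'll plan the poses and check their reachability first.

```bash
cat > h.py <<'E'
from plant import r, gripper_to, inverse_kinematics, vision, models, telemetry
import numpy as np, cv2
from scipy.spatial.transform import Rotation as R, Slerp
TUB=np.array([.5097,-.1555]); ROD=np.array([.490,-.2857])
u=TUB-ROD; PHI0=np.arctan2(u[0],u[1])
CUP=np.array([.5795,.0615]); HDL=np.array([.506,.0445]); MAT=np.array([.6015,.203])
h2=(HDL-CUP)/np.linalg.norm(HDL-CUP); YAW=np.arctan2(h2[1],h2[0])
def quat(M): q=R.from_matrix(M).as_quat(); return np.array([q[3],q[0],q[1],q[2]])
def shut(th,flip,z=.137,rad=.065):
    p=PHI0+th; d=np.array([np.sin(p),np.cos(p),0]); t=np.array([np.cos(p),-np.sin(p),0])*(1 if not flip else -1)
    zz=np.array([0,0,-1.]); M=np.stack([t,np.cross(zz,t),zz],1)
    return np.array([*(ROD+rad*d[:2]),z]),quat(M)
def cuptool(lip_or_handle,yaw,tilt,alpha,flip,mode):
    """tool pose; mode 'h': given handle grasp point, 'l': given lip point, 'o': cup origin"""
    C=R.from_euler('z',yaw)*R.from_euler('y',-tilt)   # +x end (handle) rises
    zt=np.array([-np.sin(alpha),0,-np.cos(alpha)]); xt=np.array([0,1.,0])*(-1 if flip else 1)
    T=C*R.from_matrix(np.stack([xt,np.cross(zt,xt),zt],1))
    off={'h':[0,0,0],'l':[-.078-.046,0,.006],'o':[-.078,0,-.032]}[mode]
    g=np.array(lip_or_handle)-C.apply(off)
    return g-T.apply([0,0,.006]),quat(T.as_matrix())
E
python3 - <<'E'
from h import *
print(PHI0,np.degrees(YAW),h2)
for f in (0,1):
    print('shut',f,[(lambda q:None if q is None else np.round(q,2).tolist())(inverse_kinematics(*shut(t,f))) for t in (.15,.8,1.45)])
for al in (30,40,50,60):
  for f in (0,1):
    a=np.radians(al); o=[]
    o.append(inverse_kinematics(*cuptool([*HDL,.032],YAW,0,a,f,'h')))
    o.append(inverse_kinematics(*cuptool([*HDL,.2],YAW,0,a,f,'h')))
    for t in (0,30,60,75,85):
        L=[*(TUB+.02*h2),.15-.05*min(t/60,1)]
        o.append(inverse_kinematics(*cuptool(L,YAW,np.radians(t),a,f,'l')))
    o.append(inverse_kinematics(*cuptool([*MAT,.2],YAW,0,a,f,'o')))
    o.append(inverse_kinematics(*cuptool([*MAT,.004],YAW,0,a,f,'o')))
    print(al,f); [print('   ',None if q is None else np.round(q,2).tolist()) for q in o]
E
```

```text
0.15016665451223823 -166.97692032939503 [-0.97427937 -0.22534353]
shut 0 [[-0.54, 0.3, 1.66, -0.0, 1.19, -0.24], [-0.54, 0.35, 1.57, -0.0, 1.22, 0.41], [-0.59, 0.4, 1.51, -0.0, 1.24, 1.01]]
shut 1 [None, None, [-0.59, 0.4, 1.51, -0.0, 1.24, -2.13]]
30 0
    [-0.22, 0.19, 2.35, 1.09, 0.25, 0.1]
    [-0.22, -0.09, 2.07, 0.34, 0.71, 0.91]
    [-1.16, -0.06, 2.21, 0.63, 0.99, -0.17]
    [-0.61, 0.06, 1.83, -0.0, 1.25, 0.73]
    [-0.32, 0.39, 1.46, -0.27, 1.74, 1.04]
    [-0.24, 0.57, 1.27, -0.36, 2.0, 1.07]
    [-0.2, 0.69, 1.16, -0.42, 2.16, 1.07]
    [0.21, -0.04, 1.94, 0.02, 0.72, 1.54]
    [0.21, 0.24, 2.25, 0.08, 0.13, 1.47]
30 1
    None
    [-0.22, -0.09, 2.07, 0.34, 0.71, -2.23]
    None
    [-0.61, 0.06, 1.83, -0.0, 1.25, -2.41]
    [-0.32, 0.39, 1.46, -0.27, 1.74, -2.1]
    [-0.24, 0.57, 1.27, -0.36, 2.0, -2.07]
    [-0.2, 0.69, 1.16, -0.42, 2.16, -2.08]
    [0.21, -0.04, 1.94, 0.02, 0.72, -1.6]
    [0.21, 0.24, 2.25, 0.08, 0.13, -1.67]
40 0
    [-0.32, 0.25, 2.52, 2.18, 0.42, -1.09]
    [-0.32, -0.14, 2.22, 0.7, 0.55, 0.51]
    [-1.36, -0.02, 2.31, 0.83, 1.06, -0.52]
    [-0.7
[... 1170 characters left out ...]
9, 1.91, -2.08]
    [0.2, -0.11, 2.25, 0.17, 0.13, -1.75]
    [0.2, 0.41, 2.59, 3.11, 0.73, 1.58]
60 0
    None
    [-0.59, -0.08, 2.55, 1.81, 0.71, -0.8]
    [-1.69, 0.23, 2.5, 1.04, 1.23, -1.15]
    [-1.11, -0.1, 2.13, 0.59, 1.06, -0.05]
    [-0.54, 0.1, 1.73, 0.0, 1.31, 0.8]
    [-0.38, 0.27, 1.51, -0.15, 1.58, 0.98]
    [-0.3, 0.39, 1.36, -0.22, 1.76, 1.04]
    [0.19, -0.08, 2.42, 3.02, 0.24, -1.47]
    None
60 1
    None
    [-0.59, -0.08, 2.55, 1.81, 0.71, 2.34]
    [-1.69, 0.23, 2.5, 1.04, 1.23, 1.99]
    None
    [-0.54, 0.1, 1.73, 0.0, 1.31, -2.34]
    [-0.38, 0.27, 1.51, -0.15, 1.58, -2.16]
    [-0.3, 0.39, 1.36, -0.22, 1.76, -2.1]
    [0.19, -0.08, 2.42, 3.02, 0.24, 1.67]
    None
```

```bash
cat >> h.py <<'E'
def pour_pose(t,al,flip=0):
    s=min(t/60,1); L=[*(TUB+(-.046+.064*s)*h2),.165-.067*s]
    return cuptool(L,YAW,np.radians(t),np.radians(al),flip,'l')
E
python3 - <<'E'
from h import *
for al in (0,10,20):
    a=np.radians(al); o=[]
    o.append(inverse_kinematics(*cuptool([*HDL,.032],YAW,0,a,0,'h')))
    o.append(inverse_kinematics(*cuptool([*HDL,.2],YAW,0,a,0,'h')))
    o+= [inverse_kinematics(*pour_pose(t,al)) for t in (0,15,30,45,60,75,85,90)]
    o.append(inverse_kinematics(*cuptool([*MAT,.15],YAW,0,a,0,'o')))
    o.append(inverse_kinematics(*cuptool([*MAT,.004],YAW,0,a,0,'o')))
    print(al); [print('   ',None if q is None else np.round(q,2).tolist()) for q in o]
p,q=shut(.1,0); print(p, telemetry.current_t())
E
```

```text
0
    [-0.05, 0.34, 1.89, -0.0, 0.91, 1.29]
    [-0.05, 0.18, 1.65, -0.0, 1.32, 1.29]
    [-0.53, 0.14, 1.79, -0.0, 1.2, 0.81]
    [-0.41, 0.25, 1.64, -0.16, 1.46, 0.96]
    [-0.33, 0.39, 1.51, -0.27, 1.7, 1.04]
    [-0.26, 0.53, 1.39, -0.36, 1.92, 1.08]
    [-0.22, 0.69, 1.29, -0.45, 2.11, 1.09]
    [-0.18, 0.85, 1.17, -0.56, 2.33, 1.05]
    [-0.17, 0.95, 1.1, -0.65, 2.46, 1.0]
    [-0.16, 1.0, 1.07, -0.71, 2.52, 0.96]
    [0.21, 0.26, 1.58, -0.0, 1.3, 1.56]
    [0.21, 0.39, 1.78, -0.0, 0.97, 1.56]
10
    [-0.09, 0.26, 2.04, 0.09, 0.68, 1.19]
    [-0.09, 0.08, 1.78, 0.06, 1.12, 1.23]
    [-0.64, 0.07, 1.9, 0.15, 1.07, 0.63]
    [-0.5, 0.16, 1.74, -0.06, 1.31, 0.86]
    [-0.39, 0.29, 1.59, -0.2, 1.56, 0.99]
    [-0.3, 0.43, 1.45, -0.3, 1.79, 1.06]
    [-0.24, 0.59, 1.34, -0.39, 2.0, 1.09]
    [-0.19, 0.76, 1.18, -0.49, 2.23, 1.07]
    [-0.17, 0.87, 1.1, -0.57, 2.37, 1.03]
    [-0.17, 0.93, 1.06, -0.62, 2.44, 1.0]
    [0.21, 0.16, 1.72, 0.0, 1.08, 1.55]
    [0.21, 0.32, 1.94, 0.0, 0.72, 1.55]
20
    [-0.15, 0.21, 2.19, 0.3, 0.43, 0.94]
    [-0.15, -0.01, 1.92, 0.16, 0.91, 1.12]
    [-0.78, 0.01, 2.01, 0.36, 0.96, 0.38]
    [-0.61, 0.07, 1.84, 0.07, 1.17, 0.71]
    [-0.46, 0.19, 1.67, -0.11, 1.41, 0.91]
    [-0.35, 0.33, 1.52, -0.23, 1.65, 1.02]
    [-0.27, 0.49, 1.39, -0.33, 1.87, 1.07]
    [-0.21, 0.67, 1.22, -0.42, 2.12, 1.07]
    [-0.18, 0.79, 1.11, -0.5, 2.28, 1.05]
    [-0.17, 0.84, 1.07, -0.54, 2.35, 1.03]
    [0.21, 0.08, 1.87, 0.01, 0.84, 1.55]
    [0.21, 0.26, 2.09, 0.01, 0.44, 1.54]
[ 0.50609175 -0.22272337  0.137     ] 1.75
```

Run:
```python
from h import *
p,q=shut(.15,0,z=.24)
r.move_to(p,q); gripper_to(.045)
im=vision.snapshot("wrist"); cv2.imwrite("pics/b.png",im[:,:,::-1])
vision.snapshot("top")
for c in("wrist","top"):
  for t in ("shutter_grip","rod_centre","tub_mouth"):
    print(c,t,[(round(d["score"],2),np.round(d["at"],3).tolist()) for d in models.mark_of(t,c)[:2]])
print(p,telemetry.current_t())
```

```text
wrist shutter_grip [(0.84, [0.51, -0.223, 0.134])]
wrist rod_centre [(0.93, [0.498, -0.29, 0.098])]
wrist tub_mouth [(0.86, [0.508, -0.158, 0.081])]
top shutter_grip [(0.91, [0.512, -0.223, 0.132])]
top rod_centre [(0.64, [0.372, -0.06, 0.004])]
top tub_mouth [(0.9, [0.512, -0.152, 0.079]), (0.68, [0.508, -0.154, 0.018])]
[ 0.50921916 -0.22360633  0.24      ] 5.875
```

View pics/b.png

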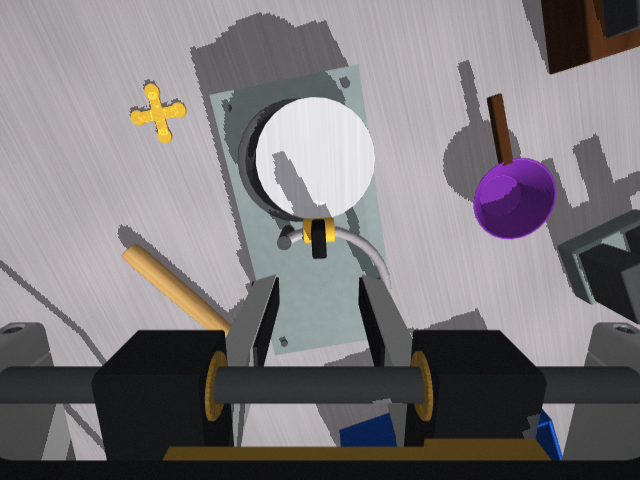

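The wrist view shows the black tab at (319,238), midway between the fingers, with the white disc still over the tub. I'll descend, cage the tab and slide it.

Run:
```python
from h import *
p,q=shut(.16,0)
print('hit',r.move_l(p,q,vel=.1,guard=15))
gripper_to(.018,f_grip=8)
print(telemetry.current_opening())
for th in np.arange(.3,1.5,.12).tolist()+[1.46]:
    hit=r.move_l(*shut(th,0),vel=.06,guard=20)
    if hit: print('hit at',th,telemetry.current_wrist_force()); break
print(telemetry.current_wrist_force(),telemetry.current_ee_pos(),shut(1.46,0)[0],telemetry.current_t())
vision.snapshot("top")
print([(round(d["score"],2),np.round(d["at"],3).tolist()) for d in models.mark_of("shutter_grip","top")[:2]])
im=vision.snapshot("scene"); cv2.imwrite("pics/c.png",im[100:330,100:400,::-1])
```

```text
hit False
0.017820448035331758
[-0.55578251  1.81797096 -0.2628936 ] [ 0.55476953 -0.28771137  0.13692968] [ 0.55494963 -0.28825841  0.137     ] 10.775
[]
```

View pics/c.png

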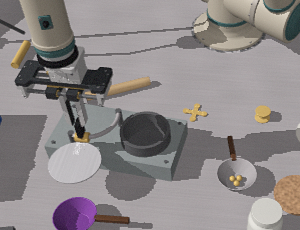

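The disc has swung clear of the tub. I'll nudge it to the stop, lift off and check the angle.

Run:
```python
from h import *
print('hit',r.move_l(*shut(1.53,0),vel=.03,guard=10),telemetry.current_wrist_force())
r.move_l(*shut(1.45,0),vel=.06)
gripper_to(.05)
r.move_l(shut(1.45,0)[0]+[0,0,.11],vel=.15)
im=vision.snapshot("wrist"); cv2.imwrite("pics/d.png",im[:,:,::-1])
vision.snapshot("top")
for c in("wrist","top"):
  for t in ("shutter_grip","rod_centre","tub_mouth","cup","cup_handle"):
    for d in models.mark_of(t,c)[:2]:
        a=np.array(d["at"]); s=''
        if t=="shutter_grip": v=a[:2]-ROD; s=(np.arctan2(v[0],v[1])-PHI0, np.linalg.norm(v))
        print(c,t,round(d["score"],2),np.round(a,3),s)
print(telemetry.current_t())
```

```text
hit True [0.47273736 1.12319513 0.80948424]
wrist shutter_grip 0.71 [ 0.558 -0.284  0.13 ] (np.float64(1.4000745647647206), np.float64(0.06811438908189668))
wrist rod_centre 0.87 [ 0.495 -0.288  0.097] 
wrist tub_mouth 0.67 [ 0.509 -0.156  0.081] 
wrist cup 0.96 [ 0.721 -0.266 -0.001] 
wrist cup 0.61 [0.582 0.063 0.001] 
wrist cup_handle 0.86 [ 0.722 -0.186  0.025] 
wrist cup_handle 0.74 [0.506 0.044 0.032] 
top shutter_grip 0.7 [ 0.56  -0.285  0.135] (np.float64(1.4050281013808195), np.float64(0.07050858103805523))
top shutter_grip 0.47 [0.578 0.064 0.039] (np.float64(0.09763515094292363), np.float64(0.36082168726394487))
top rod_centre 0.69 [ 0.494 -0.289  0.093] 
top tub_mouth 0.89 [ 0.512 -0.153  0.082] 
top tub_mouth 0.24 [0.577 0.068 0.012] 
top cup 0.82 [ 0.582  0.058 -0.003] 
top cup 0.69 [0.589 0.067 0.013] 
top cup_handle 0.93 [0.506 0.048 0.033] 
top cup_handle 0.65 [ 0.722 -0.183  0.027] 
13.5417
```

View pics/d.png

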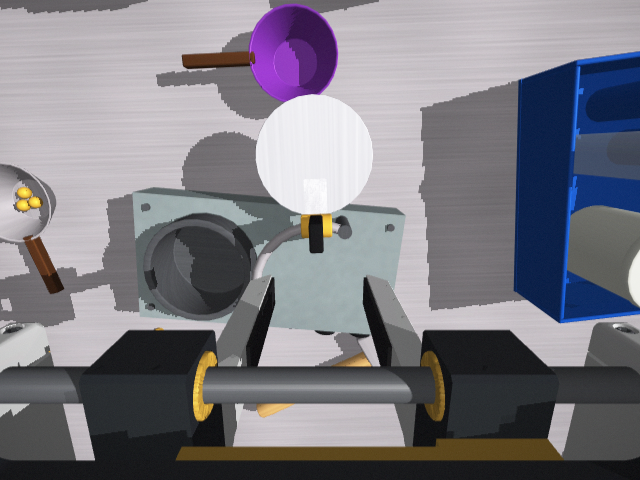

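The wrist view shows the sleeve hard against the far post, with the tab at (317,233) and the tub open at (200,265). The marks give about 1.40 rad, and the 10 N guard fired at the stop. Next is the cup.

Run:
```python
from h import *
a=np.radians(10)
p,q=cuptool([*HDL,.14],YAW,0,a,0,'h')
r.move_l(shut(1.45,0)[0]+[-.05,.08,.13],vel=.25)
r.move_to(p,q); gripper_to(.045)
im=vision.snapshot("wrist"); cv2.imwrite("pics/e.png",im[:,:,::-1])
vision.snapshot("top")
for c in("wrist","top"):
  for t in ("cup","cup_mouth","cup_handle"):
    for d in models.mark_of(t,c)[:2]: print(c,t,round(d["score"],2),np.round(d["at"],3))
print(telemetry.current_t())
```

```text
wrist cup 0.81 [0.586 0.067 0.   ]
wrist cup_mouth 0.96 [0.582 0.061 0.036]
wrist cup_handle 0.73 [0.504 0.046 0.034]
wrist cup_handle 0.53 [0.581 0.062 0.002]
top cup 0.73 [ 0.723 -0.267 -0.004]
top cup_mouth 0.58 [ 0.722 -0.267  0.036]
top cup_handle 0.96 [ 0.725 -0.183  0.029]
top cup_handle 0.44 [0.507 0.044 0.033]
15.8833
```

View pics/e.png

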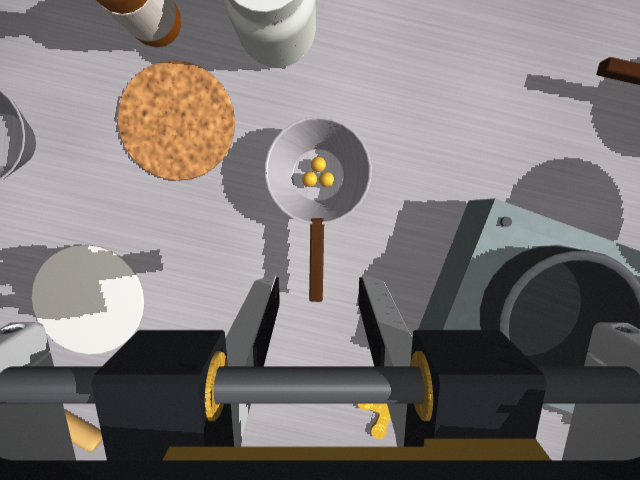

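The handle runs straight between the fingers, from (317,220) to (316,300), and the three beads lie in the cup. I'll grasp it.

Run:
```python
from h import *
a=np.radians(10)
p,q=cuptool([*HDL,.032],YAW,0,a,0,'h')
print('hit',r.move_l(p,q,vel=.1,guard=15))
gripper_to(0.0,f_grip=50); print('open',telemetry.current_opening(),telemetry.current_ee_pos()-p)
r.move_l(p+[0,0,.03],vel=.06)
print('hold',telemetry.current_opening(),telemetry.current_wrist_force())
im=vision.snapshot("wrist"); cv2.imwrite("pics/f.png",im[:,:,::-1])
im=vision.snapshot("scene"); cv2.imwrite("pics/f2.png",cv2.resize(im[130:330,200:500,::-1],None,fx=2,fy=2))
for c in("wrist","scene"):
  for t in ("cup","cup_mouth","cup_handle"):
    for d in models.mark_of(t,c)[:2]: print(c,t,round(d["score"],2),np.round(d["at"],3))
print(telemetry.current_t())
```

```text
hit False
open 0.01000983082620737 [ 5.32012553e-06 -2.60955494e-05  4.17899232e-05]
hold 0.010502067616870593 [ 0.35228585  0.34405085 -0.03806338]
wrist cup_mouth 0.89 [0.581 0.063 0.063]
wrist cup_handle 0.63 [0.506 0.043 0.062]
wrist cup_handle 0.23 [ 0.601  0.206 -0.004]
scene cup 0.79 [0.58  0.064 0.028]
scene cup 0.73 [ 0.722 -0.266 -0.001]
scene cup_mouth 0.72 [0.582 0.061 0.061]
scene cup_mouth 0.67 [ 0.727 -0.269  0.038]
scene cup_handle 0.75 [ 0.722 -0.186  0.029]
scene cup_handle 0.56 [0.504 0.046 0.059]
18.825
```

View pics/f.png

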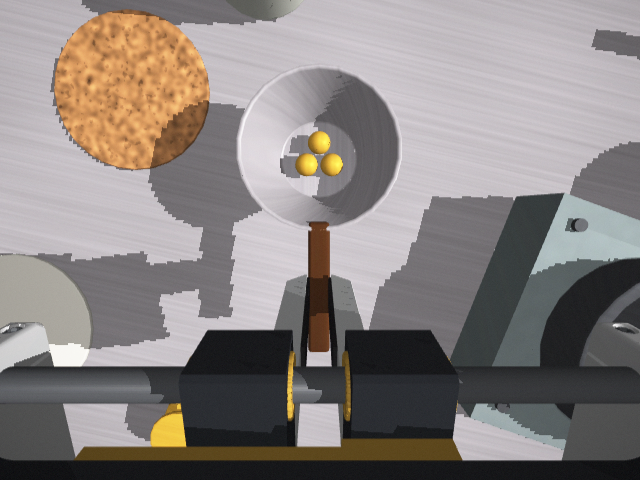

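View pics/f2.png

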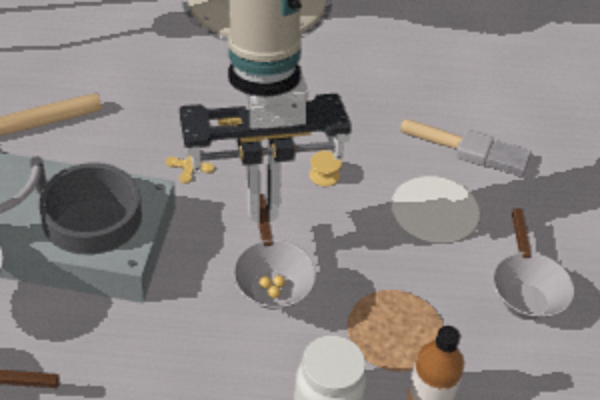

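The cup is lifted level, with the beads at about (318,155) in the wrist view. I'll carry it over the collar and start tilting, stopping before the beads can roll out.

Run:
```python
from h import *
p=telemetry.current_ee_pos(); P0,Q0=pour_pose(0,10)
r.move_l([p[0],p[1],P0[2]],vel=.12)
r.move_l(P0,Q0,vel=.13)
im=vision.snapshot("scene"); cv2.imwrite("pics/g.png",cv2.resize(im[130:330,100:400,::-1],None,fx=2,fy=2))
for t in (15,30,42): r.move_l(*pour_pose(t,10),vel=.05)
im=vision.snapshot("scene"); cv2.imwrite("pics/g2.png",cv2.resize(im[130:330,100:400,::-1],None,fx=2,fy=2))
for c in("scene",):
  for t in ("cup_mouth","cup_handle","tub_mouth"):
    for d in models.mark_of(t,c)[:2]: print(c,t,round(d["score"],2),np.round(d["at"],3))
print(telemetry.current_t())
```

```text
scene cup_mouth 0.95 [ 0.472 -0.163  0.146]
scene cup_mouth 0.67 [ 0.727 -0.27   0.037]
scene cup_handle 0.93 [ 0.418 -0.177  0.198]
scene cup_handle 0.69 [ 0.72  -0.189  0.03 ]
scene tub_mouth 0.73 [ 0.503 -0.157  0.08 ]
23.275
```

View pics/g.png

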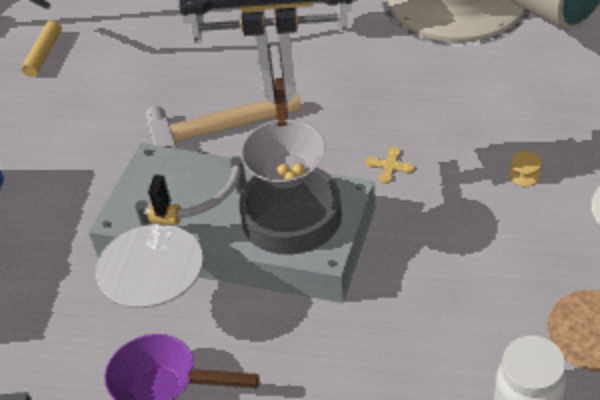

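View pics/g2.png

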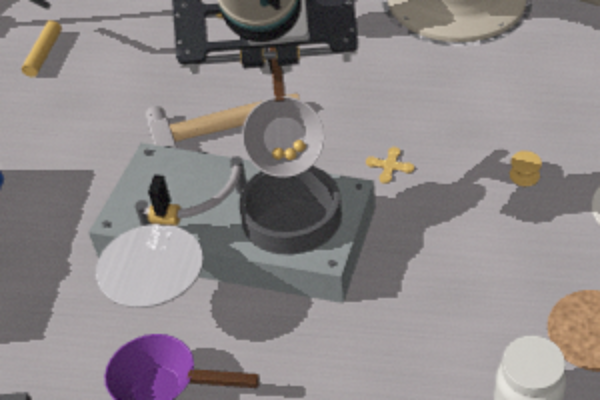

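The mark at 42° matches my model to within 5 mm, so the cup hasn't slipped, and the beads sit at the lip side. I'll continue the pour slowly.

Run:
```python
from h import *
for t in (50,57,62,66,70,74,78,82): r.move_l(*pour_pose(t,10),vel=.025)
r.hold(.5)
im=vision.snapshot("scene"); cv2.imwrite("pics/i.png",cv2.resize(im[130:330,100:400,::-1],None,fx=2,fy=2))
im=vision.snapshot("top"); cv2.imwrite("pics/i2.png",cv2.resize(im[150:350,330:580,::-1],None,fx=2.4,fy=2.4))
for c in("scene","top"):
  for t in ("cup_mouth","bead0"):
    for d in models.mark_of(t,c)[:4]: print(c,t,round(d["score"],2),np.round(d["at"],3))
print(telemetry.current_t())
```

```text
scene cup_mouth 0.58 [ 0.73 -0.27  0.04]
top cup_mouth 0.8 [ 0.481 -0.159  0.144]
top bead0 0.36 [ 0.527 -0.156  0.025]
27.7
```

View pics/i.png

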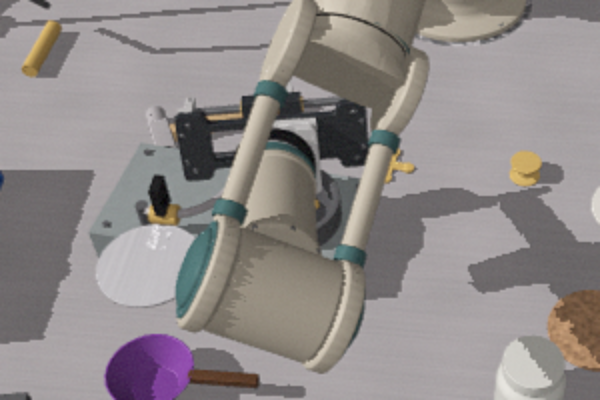

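View pics/i2.png

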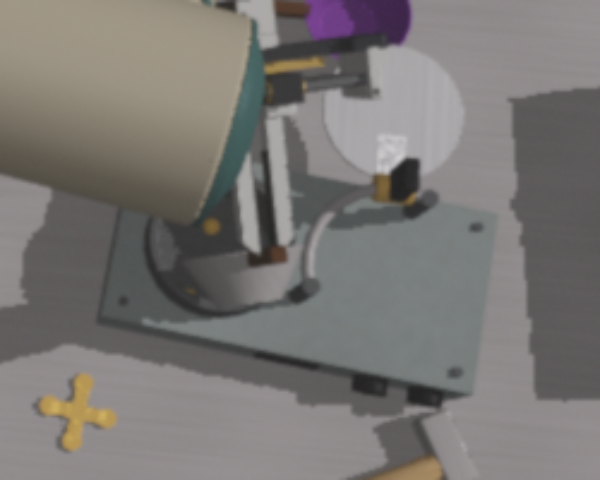

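The top crop shows one bead in the tub at (212,227), and possibly a second at (192,290). The arm hides the rest, so I'll use the wrist camera.

Run:
```python
from h import *
im=vision.snapshot("wrist"); cv2.imwrite("pics/j.png",im[:,:,::-1])
for d in models.mark_of("bead0","wrist")[:4]: print(round(d["score"],2),np.round(d["at"],3))
```

```text
(no output)
```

View pics/j.png

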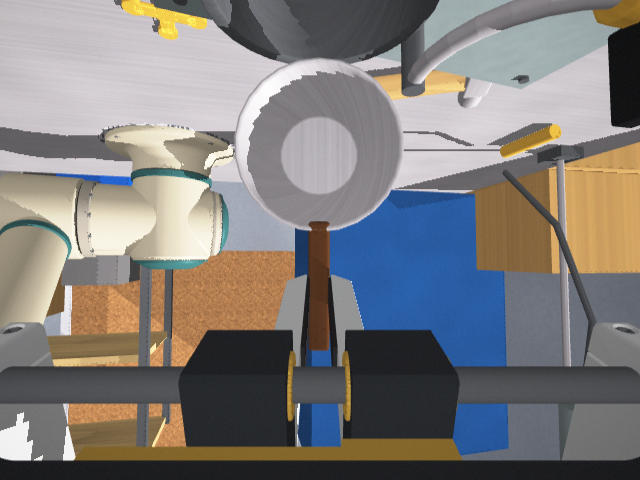

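The wrist view shows the cup empty, with its floor at (320,155). I'll back out along the same path, then look in the tub.

Run:
```python
from h import *
for t in (65,45,22,0):
    p,q=pour_pose(t,10); r.move_l(p+[0,0,.01],q,vel=.1)
p,q=cuptool([.50,.02,.13],YAW,0,np.radians(10),0,'o'); r.move_l(p,q,vel=.2)
im=vision.snapshot("top"); cv2.imwrite("pics/k.png",cv2.resize(im[150:350,330:580,::-1],None,fx=2.4,fy=2.4))
for t in ("bead0","mat","shutter_grip"):
  for d in models.mark_of(t,"top")[:4]: print(t,round(d["score"],2),np.round(d["at"],3))
vision.snapshot("wrist")
for t in ("cup","cup_mouth","cup_handle","mat"):
  for d in models.mark_of(t,"wrist")[:3]: print('w',t,round(d["score"],2),np.round(d["at"],3))
print(telemetry.current_t())
```

```text
bead0 0.72 [ 0.369 -0.059  0.004]
bead0 0.41 [ 0.527 -0.156  0.02 ]
bead0 0.36 [ 0.47  -0.169  0.024]
bead0 0.24 [ 0.6    0.202 -0.002]
mat 0.72 [ 0.597  0.203 -0.001]
mat 0.67 [0.411 0.255 0.001]
mat 0.49 [0.5   0.017 0.125]
shutter_grip 0.9 [ 0.561 -0.284  0.131]
w cup_mouth 0.61 [0.501 0.018 0.164]
w cup_handle 0.57 [0.425 0.001 0.159]
w mat 0.95 [ 0.6    0.202 -0.004]
w mat 0.92 [ 0.411  0.257 -0.004]
w mat 0.67 [ 0.525 -0.154  0.029]
31.375
```

View pics/k.png

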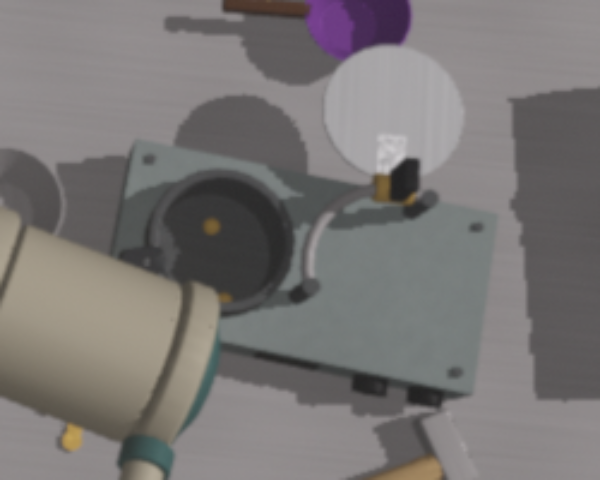

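Two beads are visible in the tub, at (212,227) and (225,297), and the forearm hides the rest of it. I'll place the cup and then re-check.

Run:
```python
from h import *
a=np.radians(10); M=[.595,.202]
r.move_l(*cuptool([*M,.13],YAW,0,a,0,'o'),vel=.15)
r.move_l(*cuptool([*M,.02],YAW,0,a,0,'o'),vel=.12)
print('touch',r.move_l(*cuptool([*M,.0025],YAW,0,a,0,'o'),vel=.015,guard=3),telemetry.current_ee_pos()-cuptool([*M,.004],YAW,0,a,0,'o')[0])
im=vision.snapshot("scene"); cv2.imwrite("pics/l.png",cv2.resize(im[130:350,270:570,::-1],None,fx=2,fy=2))
for t in ("cup","cup_mouth","cup_handle"):
  for d in models.mark_of(t,"scene")[:3]: print(t,round(d["score"],2),np.round(d["at"],3))
print(telemetry.current_t(),telemetry.current_wrist_force())
```

```text
touch True [-0.00064512 -0.0001538  -0.00078245]
cup 0.66 [0.596 0.202 0.005]
cup 0.57 [ 0.724 -0.269 -0.   ]
cup 0.35 [0.3   0.298 0.004]
cup_mouth 0.94 [ 0.727 -0.268  0.038]
cup_mouth 0.83 [0.592 0.202 0.039]
cup_handle 0.98 [ 0.722 -0.189  0.031]
cup_handle 0.93 [0.52  0.184 0.033]
cup_handle 0.55 [ 0.49  -0.284  0.097]
35.1583 [1.09318645 0.05400238 0.55422285]
```

View pics/l.png

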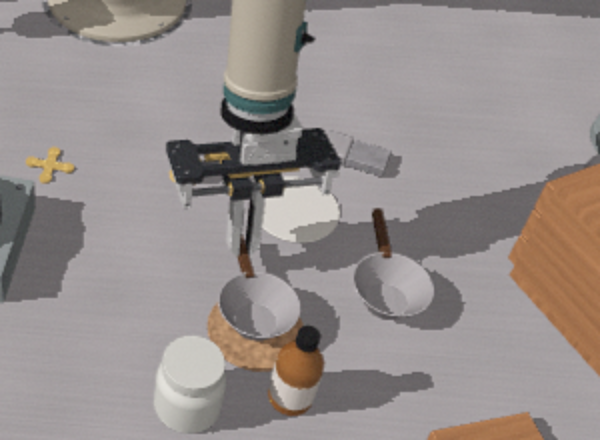

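The cup touches down on the cork at about (255,325), clear of the jar and bottle. I'll release it and retreat.

Run:
```python
from h import *
gripper_to(.05)
p=telemetry.current_ee_pos(); q=telemetry.current_tool_rot()
z=R.from_quat([q[1],q[2],q[3],q[0]]).apply([0,0,1])
r.move_l(p-z*.12,vel=.12)
r.move_to([.25,.30,.33],quat(np.array([[0,1.,0],[1,0,0],[0,0,-1]]))) 
im=vision.snapshot("scene"); cv2.imwrite("pics/m.png",im[:,:,::-1])
im=vision.snapshot("top"); cv2.imwrite("pics/m2.png",im[:,:,::-1]); cv2.imwrite("pics/m3.png",cv2.resize(im[180:310,360:500,::-1],None,fx=5,fy=4.5,interpolation=cv2.INTER_CUBIC)[:600])
for c in("top","scene"):
 for t in ("bead0","cup","cup_mouth","mat","shutter_grip","spare_cup","jar","bottle","spool","hammer","brush","rosette"):
  print(c,t,[(round(d["score"],2),np.round(d["at"],3).tolist()) for d in models.mark_of(t,c)[:4]])
print(telemetry.current_t())
```

```text
top bead0 [(0.5, [0.524, -0.157, 0.022]), (0.4, [0.471, -0.17, 0.029])]
top cup [(0.73, [0.595, 0.204, -0.002]), (0.71, [0.721, -0.267, -0.004])]
top cup_mouth [(0.82, [0.59, 0.204, 0.043])]
top mat [(0.66, [0.413, 0.256, 0.002]), (0.52, [0.509, -0.153, 0.082])]
top shutter_grip [(0.77, [0.56, -0.287, 0.132])]
top spare_cup [(0.61, [0.55, 0.354, 0.005]), (0.57, [0.321, -0.287, 0.002])]
top jar [(0.9, [0.704, 0.128, -0.004]), (0.72, [0.517, 0.18, 0.036])]
top bottle [(0.75, [0.685, 0.237, 0.005])]
top spool [(0.87, [0.37, 0.12, -0.001]), (0.2, [0.368, -0.061, 0.005])]
top hammer [(0.71, [0.368, 0.117, 0.001]), (0.56, [0.322, -0.283, -0.003]), (0.39, [0.687, 0.239, 0.001])]
top brush [(0.79, [0.3, 0.298, -0.002])]
top rosette [(0.66, [0.366, -0.06, 0.003]), (0.66, [0.704, 0.129, -0.004])]
scene bead0 [(0.73, [0.495, -0.283, 0.094]), (0.52, [0.467, -0.139, 0.022]), (0.44, [0.469, -0.169, 0.028])]
scene cup [(0.8, [0.593, 0.204, 0.007]), (0.75, [0.722, -0.267, -0.001])]
scene cup_mouth [(0.94, [0.727, -0.266, 0.04]), (0.66, [0.593, 0.201, 0.037])]
scene mat [(0.8, [0.409, 0.257, 0.001]), (0.68, [0.602, 0.203, 0.0]), (0.55, [0.302, 0.298, 0.004]), (0.46, [0.506, -0.157, 0.025])]
scene shutter_grip [(0.92, [0.558, -0.286, 0.134])]
scene spare_cup [(0.83, [0.55, 0.355, 0.0]), (0.7, [0.705, 0.13, 0.002]), (0.2, [0.369, -0.058, -0.0])]
scene jar [(0.95, [0.707, 0.132, 0.002])]
scene bottle [(0.65, [0.681, 0.236, -0.0])]
scene spool [(0.65, [0.369, 0.118, 0.001]), (0.37, [0.468, -0.17, 0.027])]
scene hammer [(0.96, [0.316, -0.287, -0.003])]
scene brush [(0.82, [0.302, 0.296, 0.005])]
scene rosette [(0.46, [0.368, -0.058, 0.002])]
40.4667
```

View pics/m2.png

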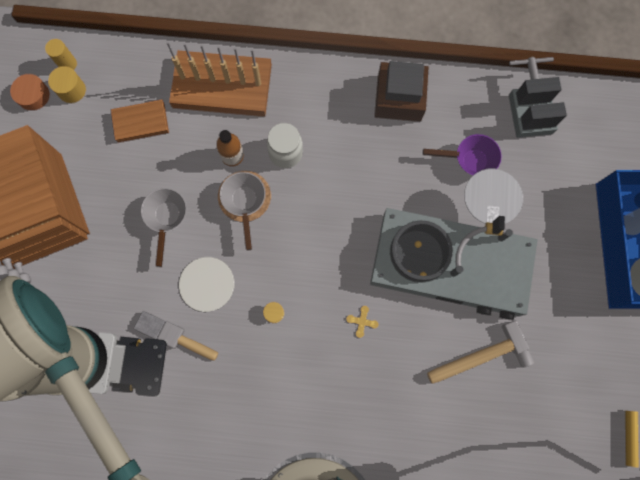

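View pics/m3.png

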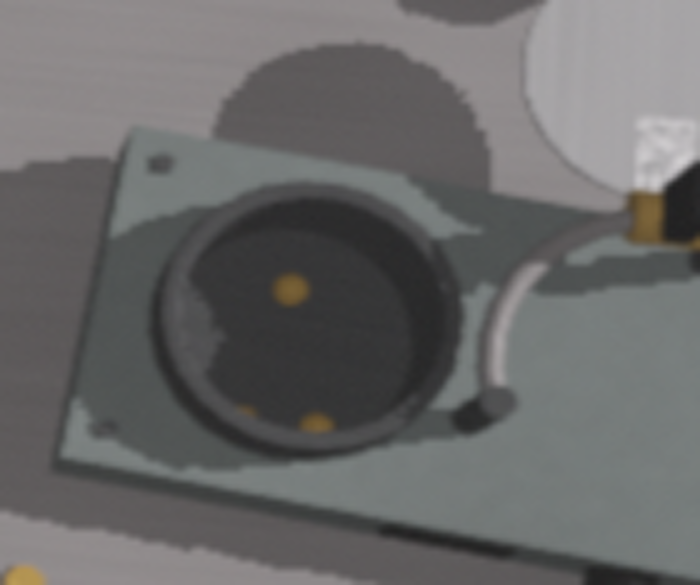

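View pics/m.png

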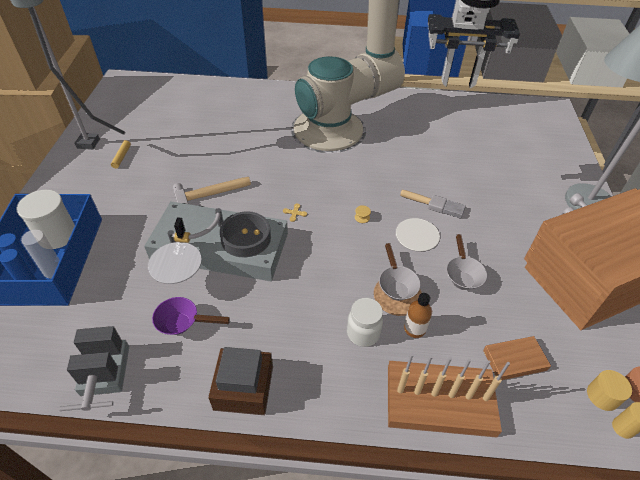

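The zoomed tub view shows three beads, at (290,290), (316,423) and (245,412). The cup stands on the cork at (243,195) in the full view, the shutter is open, and the other things haven't moved. I'm handing it in.

Run:
```python
from h import *
r.sign_off(); print(telemetry.current_t())
```

```text
the job is handed in; nothing more can be done
the job is handed in; nothing more can be done
```

The job is done and handed in, at about 40.5 s of the 72 s allowed. Sign-off gives no verdict.

- **Shutter:** I slid it along the rod until the 10 N guard tripped at the stop. The camera marks put it at about 1.40 rad, and it was still there in the last pictures.
- **Pour:** I carried the cup by its handle over the collar and tipped it slowly to 82° with the lip planned at about 18 mm above the collar. Afterwards the cup was empty. Contact force and bead speed were not measured.
- **Beads:** The last zoomed top picture shows three beads in the tub. The detector found only two of them in each single view. Taken together, the top and scene views give three positions, at about 15, 43 and 46 mm from the tub centre.
- **Cup:** It stands upright and released on the cork mat, its centre about 8 mm from the mat's centre, with the gripper well clear.
- **Other things:** The detector put all of them within about 5 mm of their starting positions, which is its own accuracy.

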